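# Wind up the cheese press

### The job

Two small cheese presses stand on the worktop. On the one that has the perforated mould under its plate, wind the round hand wheel clockwise, lightly at first, until it turns firm at the set pressure, its pointer at the raised mark on the dial; do not force it well past the mark. Leave the wheel of the empty press as it is.

Things in the scene. Friction and masses are not known exactly. Their poses are not given: they have to be found in the camera images.
- pressure_wheel_grip (a point): On the upright axis of the loaded press's hand wheel, 172 mm above the worktop. The wheel: a round black knob, 56 mm across, 26 mm high (14 mm below this point, 12 above), gripped across its rim from above at any yaw. 17 mm of air below it, then a fixed dial disc, 80 mm across, on a beam; nothing of the press stands higher than the wheel. The press is fixed; it holds a white perforated mould.
- pressure_wheel_pointer (a point): Outer end of the pale metal ridge (18 x 4 mm), the pointer, on top of that wheel, 26 mm from its axis; turns with it. It starts 0.85 to 1.3 rad short of the mark. Winding (clockwise seen from above) takes 0.1 N m until 0.2 rad short of the mark, then turns firm: 0.4 N m from there to the mark and beyond. The wheel stays where it is left. It must not go 0.44 rad past the mark.
- cheese_press_mark (a point): Where the pointer's end stands when the wheel is wound to the set pressure: 26 mm in front of the wheel's axis, in the air at the height of the wheel's top, fixed to the press (its front faces the robot within about 17 degrees). The raised dark mark itself (10 x 5 mm, 3 mm high) lies on the dial below, in the same direction, 35 mm from the axis.
- spare_wheel_pointer (a point): The same point, 26 mm from the axis, on the wheel of the empty press: an identical press with nothing under its plate. Not to be turned.

How it is judged:
By the outcome, as a careful person would: the job done as asked, in the order asked, and still so for the second after the job is handed in, with the robot touching nothing.
It also fails if it takes over 32 s, if anything falls off the work surface, if the arm or the gripper's body presses on something with over 40 N, if the wrist force passes 120 N, or if a joint passes its speed limit or range.

### The arm

A 7-joint arm with a two-finger parallel gripper is mounted at the origin on a cart in front of the work surface, level with it; the furniture and walls round the work are solid. World frame = base frame: x ahead of the robot, y to its left, z up, the work surface at z = 0. Lengths are in m, angles in rad, forces in N, time in s.
With the tool pointing down it reaches from about 0.4 to 0.875 m from the base axis. Payload 6.5 kg.
Tool frame: the origin (TCP) lies on the centre line of the jaws, within the pads' length; the fingertips stand 8 mm ahead of it and the grasp point (between the pads) lies 11 mm behind it; z points along the fingers, y is the line along which they close (so a half turn about z gives the same grasp; the last joint's range is limited). The gripper opens to 88 mm and grips with 3 to 60 N. Pads are 18 mm wide; open, the fingers measure 123 mm over their backs; the gripper's body (75 mm by 187 mm) begins 45 mm behind the grasp point.
Start: joints at [-0.066, 0.536, -0.004, 1.538, 0.003, 1.067, -0.071], TCP at [0.65, 0, 0.247] pointing down, gripper open.
Joint ranges: [-2.7, 2.7], [-0.37, 2.16], [-1.27, 1.26], [0.24, 2.4], [-1.31, 4.45], [0.19, 1.91], [-2.76, 2.76]. Speed limits (rad/s): [2.39, 2.39, 3.14, 3.14, 3.14, 3.14, 3.14].

### API

Orientations are given as [roll, pitch, yaw] about the fixed x, y, z axes, in that order (R = Rz(yaw) Ry(pitch) Rx(roll)).
In Python, from plant import env gives the robot as it stands.
- The arm moves only by the tool move_arm, never from a script. Its argument "motion" is a list of rows, each a list of 3 entries, a list of its own where there are three numbers: the shift along the tool's x, y, z in cm, then the turn, a rotation vector about the tool's x, y, z in degrees, then the closure, from 0 (fully open) to 1 (shut). A call has 1 to 20 rows; each row is the pose to reach, as a shift and turn from the pose commanded when the call began, along the tool's axes at that moment; what a row does not reach only later rows make up. A row lasts 1/8 s, in which the tool goes at most 62.5 mm and 10.7 degrees, less where a joint would pass 70% of its speed; a pose out of reach is approached as far as the arm can. A call with a gripper value outside its range is refused whole. The fingers move at their own pace and stop on an object; the grip force is fixed at half the most. Time passes only in rows, so rows that repeat a pose let the fingers close. It gives the time, the measured TCP pose, the force, the opening and the grip force at its end, in the units of the state.
- env.observe(): the state, without advancing time (a new reading comes with each control period).
- env.get_image(name): name is "scene" or "side" or "wrist"; returns a dict with "img" (384x512x3 uint8, red, green, blue), "mtx" (3x3 intrinsics, pixels), "extrinsics" (4x4, takes a point from camera to world coordinates); the wrist camera has in their place "tool_from_camera" (4x4, takes a point from camera to tool coordinates, whose origin is the TCP and whose axes are the flange's). Camera axes: x right, y down, z forward; pixel columns grow to the right and rows downward; lengths in m; the calibration is good to about 2 mm. A picture is of the moment at which its call begins: read the wrist's pose just before it. There is no depth.
- env.hand_in(): hands the job in; it is judged then, once.
The state is a dict: "time": time; "qpos": joint angles; "dq": joint speeds; "effort": joint torques, N m; "ee_pos": TCP position; "eef_rot": TCP orientation; "ft_force": force on the tool from outside, world axes, zero at the start; "torque": the same for the moment, N m; "opening": finger opening in m; "grip_force": force on a finger pad.
Only numpy, scipy, OpenCV 4.12 (cv2) and the standard library are available. Lean on these libraries where they do the work, as an engineer would, in place of code of your own. Each camera call takes 0.05 s, during which the arm holds its last target. There are 200 camera calls.

## Working session

There is one attempt and no reset: what is moved stays moved. The work goes in short steps, Python scripts to look and compute and a tool call to move; the robot and the scene stay as the last step left them, time stands still between calls to the robot, and variables do not carry over. Pictures are saved under pics/ and viewed, at most 10 in all, crops included, and the job is handed in when it is done.

Besides the shell and the picture viewer there is one more tool, called after "Request:" in YAML: its name, and indented under it one key for each argument. move_arm: Moves the arm, as the interface text tells. Its arguments: {"type":"object","properties":{"motion":{"type":"array"}},"required":["motion"]}

```bash
mkdir -p pics
python3 - <<'E'
from plant import env
import cv2,numpy as np
s=env.observe();print(s['time'],s['ee_pos'],s['eef_rot'],s['opening'])
for n in("scene","side","wrist"):
    d=env.get_image(n);cv2.imwrite(f"pics/{n}0.png",d["img"][:,:,::-1]);np.savez(f"{n}0.npz",**d)
    print(n,d["mtx"].tolist(),np.round(d.get("extrinsics",d.get("tool_from_camera")),3).tolist())
a=np.hstack([cv2.imread("pics/scene0.png"),cv2.imread("pics/side0.png")])
cv2.imwrite("pics/both.png",cv2.resize(a,(800,300)))
E
```

```text
0.0 [6.49422020e-01 3.68032194e-06 2.45875507e-01] [-3.13992876e+00  9.20584764e-05  1.57085820e+00] 0.08801017397437298
scene [[467.1395027943646, 0.0, 258.57588271640213], [0.0, 467.1395027943646, 189.3003627833624], [0.0, 0.0, 1.0]] [[-0.892, -0.307, 0.332, 0.23], [-0.451, 0.638, -0.624, 0.6], [-0.02, -0.706, -0.707, 0.858], [0.0, 0.0, 0.0, 1.0]]
side [[414.07819567007704, 0.0, 257.1191606562528], [0.0, 414.07819567007704, 188.33373131089837], [0.0, 0.0, 1.0]] [[0.999, -0.04, 0.029, 0.499], [-0.044, -0.468, 0.883, -0.697], [-0.022, -0.883, -0.469, 0.609], [0.0, 0.0, 0.0, 1.0]]
wrist [[290.02722419096153, 0.0, 251.69169590707335], [0.0, 290.02722419096153, 194.0723477732138], [0.0, 0.0, 1.0]] [[0.001, -0.948, -0.317, 0.083], [1.0, 0.001, 0.0, 0.001], [-0.0, -0.317, 0.948, -0.138], [0.0, 0.0, 0.0, 1.0]]
```

View pics/scene0.png

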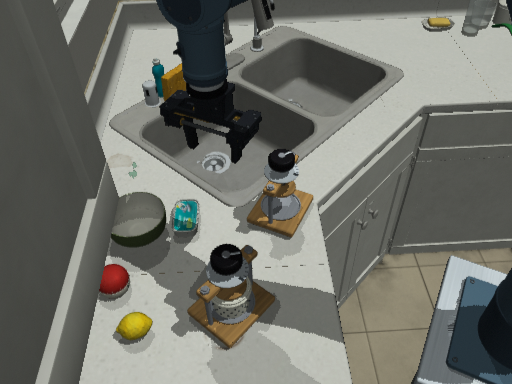

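View pics/wrist0.png

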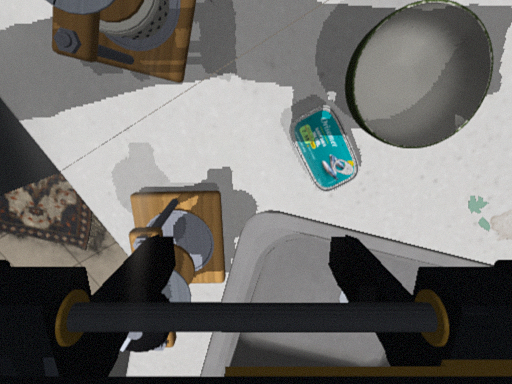

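The scene view shows the loaded press (white mould) with its wheel at about (226,260), and the empty press's wheel at about (283,160). In the wrist view, the loaded press is at the upper left.

```bash
cat > h.py <<'E'
import numpy as np,cv2
def ray(d,uv,z,T=None):
    T=d["extrinsics"] if T is None else T
    r=T[:3,:3]@np.linalg.solve(d["mtx"],[uv[0],uv[1],1.]);o=T[:3,3]
    return o+r*(z-o[2])/r[2]
E
python3 - <<'E'
from h import *
d=dict(np.load("scene0.npz"))
for uv in((226,258),(282,160)):print(ray(d,uv,.178))
im=d["img"][225:345,180:290,::-1]
s=dict(np.load("side0.npz"));
c=np.hstack([cv2.resize(im,(550,600),interpolation=cv2.INTER_CUBIC)])
cv2.imwrite("pics/c1.png",c)
E
```

```text
[0.52324301 0.18117841 0.178     ]
[ 0.54392481 -0.10302887  0.178     ]
```

View pics/c1.png

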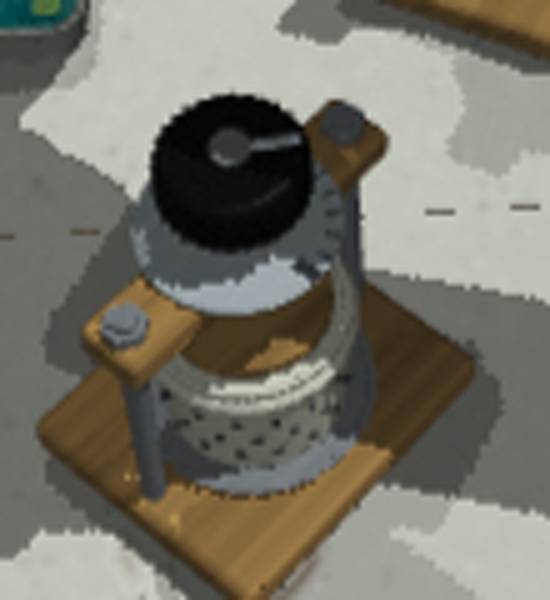

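View pics/side0.png

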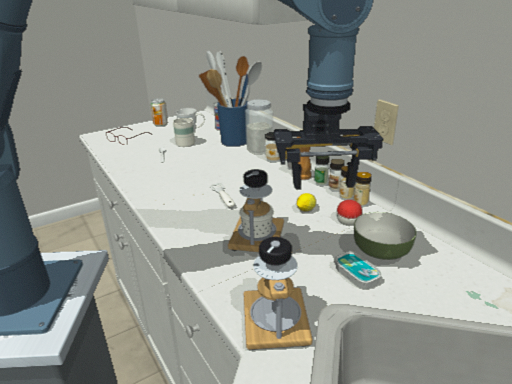

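The crop shows the hub at (225.8,254.4), the pointer end at about (240,253) and the dark mark at about (241.5,278.6). The side view confirms the mould is in the far press, so that is the left one.

Run:
```python
from h import *
d=dict(np.load("scene0.npz"))
c=ray(d,(225.8,254.4),.186);p=ray(d,(240,253),.186);m=ray(d,(241.6,278.6),.143)
for q in(p,m):
    v=(q-c)[:2];print(q,np.linalg.norm(v),np.degrees(np.arctan2(v[1],v[0])))
print(c)
# contour centre of the black wheel in scene & side -> triangulation
C=[]
for n,box in(("scene",(180,225,110,60)),("side",(235,165,45,30))):
    d=dict(np.load(n+"0.npz"));x,y,w,h=box
    k=(d["img"][y:y+h,x:x+w].max(2)<45).astype(np.uint8)
    N,l,st,ce=cv2.connectedComponentsWithStats(k);i=1+st[1:,4].argmax()
    X,Y,W,H,_=st[i];uv=(x+X+W/2-.5,y+Y+H/2-.5);print(n,uv,W,H,ray(d,uv,.172))
```

```text
[0.50268453 0.16549132 0.186     ] 0.025471950593565194 -147.01828701215788
[0.4898945  0.18735088 0.143     ] 0.03507986603535294 166.82878337458354
[0.52405154 0.17935752 0.186     ]
scene (np.float64(226.0), np.float64(259.5)) 33 32 [0.52417062 0.18039263 0.172     ]
side (np.float64(255.0), np.float64(178.0)) 23 17 [0.52334447 0.17697647 0.172     ]
```

Request:
move_arm:
  motion:
    - [[4.5,-3.1,0],[0,0,0],0]
    - [[9,-6.3,0],[0,0,0],0]
    - [[13.5,-9.4,0],[0,0,0],0]
    - [[17.9,-12.6,0],[0,0,0],0]
    - [[17.9,-12.6,0],[0,0,0],0]
    - [[17.9,-12.6,0],[0,0,0],0]
    - [[17.9,-12.6,0],[0,0,0],0]

```text
time: 1.02
ee_pos: [0.5249, 0.1773, 0.2466]
eef_rot: [3.141, 0.001, 1.568]
ft_force: [-0.4, 0.4, -0.0]
opening: 0.0878
grip_force: 0.0
```

Run:
```python
from plant import env
from h import *
s=env.observe();d=env.get_image("wrist");np.savez("w1.npz",pos=s['ee_pos'],rot=s['eef_rot'],**d)
print(s['time'],s['ee_pos'],s['eef_rot'],s['torque'],s['ft_force'])
cv2.imwrite("pics/w1.png",cv2.resize(d["img"][130:330,150:350,::-1],(600,600),interpolation=cv2.INTER_CUBIC))
```

```text
1.025 [0.52487745 0.17731703 0.24659509] [3.14135884e+00 7.53710388e-04 1.56811239e+00] [ 0.00951337  0.03657304 -0.04102025] [-0.43310276  0.35281814 -0.04831948]
```

View pics/w1.png

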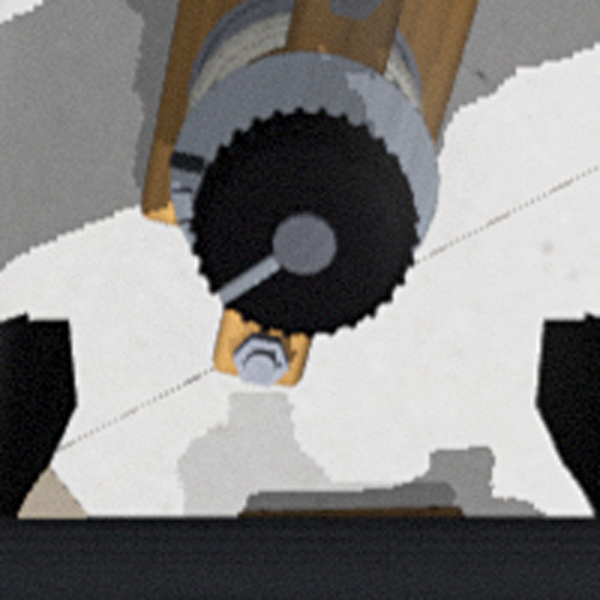

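The wheel is in clear view. In the crop, the hub is at (304,244), the pointer end at (223,299) and the mark at (187,161).

```bash
cat >> h.py <<'E'
from scipy.spatial.transform import Rotation as R
def ana(f,hub,pt,mk,s=3,o=(150,130)):
    d=dict(np.load(f));T=np.eye(4);T[:3,:3]=R.from_euler("xyz",d["rot"]).as_matrix();T[:3,3]=d["pos"]
    T=T@d["tool_from_camera"];g=lambda q,z:ray(d,(np.array(q)+.5)/s-.5+o,z,T)
    c=g(hub,.186);print("axis",c)
    A=[]
    for q,z in((pt,.186),(mk,.143)):
        v=(g(q,z)-c)[:2];A.append(np.degrees(np.arctan2(v[1],v[0])));print(np.linalg.norm(v),A[-1])
    print("cw to go",(A[0]-A[1]+180)%360-180)
E
python3 -c "
from h import *
ana('w1.npz',(304,244),(223,299),(187,161))"
```

```text
axis [0.52522274 0.18026782 0.186     ]
0.02522824910708939 -143.9859343050814
0.03504833359931346 165.6521591392436
cw to go 50.36190655567498
```

Request:
move_arm:
  motion:
    - [[0.3,0,2],[0,0,0],0]
    - [[0.3,0,4.5],[0,0,0],0]
    - [[0.3,0,7],[0,0,0],0]
    - [[0.3,0,8.4],[0,0,0],0]
    - [[0.3,0,8.4],[0,0,0],0]
    - [[0.3,0,8.4],[0,0,0],0]
    - [[0.3,0,8.4],[0,0,0],1]
    - [[0.3,0,8.4],[0,0,0],1]
    - [[0.3,0,8.4],[0,0,0],1]
    - [[0.3,0,8.4],[0,0,0],1]
    - [[0.3,0,8.4],[0,0,0],1]
    - [[0.3,0,8.4],[0,0,0],1]

```text
time: 2.58
ee_pos: [0.5244, 0.182, 0.1629]
eef_rot: [3.141, -0.0, 1.571]
ft_force: [2.7, 0.4, 1.3]
opening: 0.0548
grip_force: 30.0
```

Request:
move_arm:
  motion:
    - [[0,0,0],[0,0,4],1]
    - [[0,0,0],[0,0,8],1]
    - [[0,0,0],[0,0,12],1]
    - [[0,0,0],[0,0,16],1]
    - [[0,0,0],[0,0,20],1]
    - [[0,0,0],[0,0,24],1]
    - [[0,0,0],[0,0,28],1]
    - [[0,0,0],[0,0,32],1]
    - [[0,0,0],[0,0,32],1]
    - [[0,0,0],[0,0,32],1]

```text
time: 3.82
ee_pos: [0.5252, 0.1818, 0.163]
eef_rot: [3.14, -0.001, 1.013]
ft_force: [5.4, -0.4, -1.1]
opening: 0.0547
grip_force: 30.0
```

```bash
python3 -c "
from plant import env
s=env.observe();print(s['torque'],s['ft_force'],s['eef_rot'])"
```

```text
[-0.1514546  -1.12863133 -0.06478561] [ 5.44532478 -0.40378087 -1.07632512] [ 3.13969423e+00 -1.44236798e-03  1.01338861e+00]
```

Request:
move_arm:
  motion:
    - [[0,0,0],[0,0,3],1]
    - [[0,0,0],[0,0,6],1]
    - [[0,0,0],[0,0,9],1]
    - [[0,0,0],[0,0,12],1]
    - [[0,0,0],[0,0,15],1]
    - [[0,0,0],[0,0,17],1]
    - [[0,0,0],[0,0,19],1]
    - [[0,0,0],[0,0,19],1]
    - [[0,0,0],[0,0,19],1]
    - [[0,0,0],[0,0,19],1]

```text
time: 5.08
ee_pos: [0.5255, 0.1815, 0.163]
eef_rot: [3.14, -0.002, 0.682]
ft_force: [6.6, -1.4, -2.0]
opening: 0.0548
grip_force: 30.0
```

Run:
```python
from plant import env
from h import *
s=env.observe();d=env.get_image("wrist");np.savez("w2.npz",pos=s['ee_pos'],rot=s['eef_rot'],**d)
print(s['torque'],s['ft_force'],s['eef_rot'])
```

```text
[-0.32171276 -1.27687075  0.23625156] [ 6.62831588 -1.35864301 -1.96116151] [ 3.13950428e+00 -2.21022823e-03  6.82422132e-01]
```

Request:
move_arm:
  motion:
    - [[0,0,0],[0,0,19],0]
    - [[0,0,0],[0,0,19],0]
    - [[0,0,0],[0,0,19],0]
    - [[0,0,0],[0,0,19],0]
    - [[0,0,-1],[0,0,19],0]
    - [[0,0,-3.5],[0,0,19],0]
    - [[0,0,-6.5],[0,0,19],0]
    - [[0,0,-8.4],[0,0,19],0]
    - [[0,0,-8.4],[0,0,19],0]
    - [[0,0,-8.4],[0,0,19],0]
    - [[0,0,-8.4],[0,0,19],0]

```text
time: 6.5
ee_pos: [0.5234, 0.1818, 0.2458]
eef_rot: [3.141, 0.002, 0.349]
ft_force: [1.0, 0.3, 0.3]
opening: 0.0881
grip_force: 0.0
```

Run:
```python
from plant import env
from h import *
s=env.observe();d=env.get_image("wrist");np.savez("w3.npz",pos=s['ee_pos'],rot=s['eef_rot'],**d)
print(s['time'],s['ee_pos'],s['eef_rot'])
cv2.imwrite("pics/w3.png",cv2.resize(d["img"][130:330,150:350,::-1],(600,600),interpolation=cv2.INTER_CUBIC))
```

```text
6.5 [0.52339888 0.1817736  0.24578188] [3.14141273e+00 1.78985919e-03 3.49315395e-01]
```

View pics/w3.png

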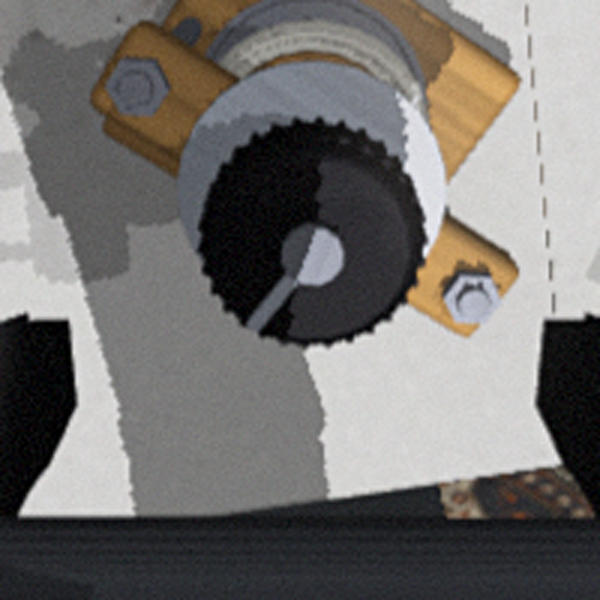

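My release rows wrongly repeated the 19° turn, so the wheel may have been carried past the mark while the fingers opened. In the crop, the hub is at (313,254) and the pointer end at (255,330); I'll measure from these.

Run:
```python
from h import *
ana('w3.npz',(313,254),(254,331),(187,161))
from plant import env
d=env.get_image("scene")
cv2.imwrite("pics/s3.png",cv2.resize(d["img"][225:345,180:290,::-1],(550,600),interpolation=cv2.INTER_CUBIC))
```

```text
axis [0.52525452 0.18034447 0.186     ]
0.025837676327790233 164.8053650723762
0.03775170990503256 92.88963692151142
cw to go 71.91572815086477
```

The pointer is at 164.8° and the mark at 165.7°, so it is about 1° past the mark. The extra turn did not move the wheel.

```bash
python3 -c "
from plant import env
print(env.hand_in())"
```

```text
the job is handed in; nothing more can be done
None
```

The loaded press's wheel is wound to the mark: the pointer measured about 1° past it, and the wheel had turned firm. The empty press's wheel was not touched and the job is handed in. While letting go, I mistakenly turned the gripper another 19°, but the pointer measurement, taken afterwards, shows the wheel did not move with it.

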